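# Vent the watch pressure tester with its push-and-turn safety knob

## Task

The watch in the tester's chamber has finished its pressure test: let the air out. Push the large bar-handled vent knob on the tester's sloping panel in against its spring, turn it clockwise past its safety stop all the way to its end, and let go so that it springs back out. Leave the small round timer dial and the things standing round the tester as they are.

Things in the scene. Friction and masses are not known exactly. Their poses are not given: they have to be found in the camera images.
- tester: White bench tester, fixed; spans x -100 to 250 (front to back), y -100 to 190 (left +). Origin on the bench under the vent knob. Front 45 high; then the panel rises at 35 deg from level, 115 high at x = 0, to a level deck 157 high from x = 60. A clear pressure chamber, 132 across, stands on the deck at x 165, y 105, its top 257 above the bench. A blue screen and flat buttons lie on the panel.
- knob_grip (a point): Vent knob, black: round skirt 68 across, 16 thick, with a bar across it 64 long, 18 wide, 30 high, to be pinched across its width. The point is on the knob's axis at mid-height of the bar, 15 above the skirt, 31 above the panel (knob out). z: out of the panel along the axis, 35 deg from vertical towards the front; x: along the bar to its pointer end (white line). Moves and turns with the knob.
- vent_push (a joint): How far the vent knob is pushed in along its axis, m: 0 out (its spring holds it there), 0.010 fully in. The spring takes about 4 N to start, 10 N fully in. The safety stop is cleared from 0.006 on.
- vent_turn (a joint): Turn of the vent knob, rad, growing clockwise seen facing the panel: 0 shut (pointer straight up the slope), 1.35 end (fully open). With the knob out, the safety stop blocks it at about 0.31; pushed in it passes, and from about 1.0 on it can spring out again. It stays where it is left (friction 0.06 N m). It starts between 0 and 0.25.
- handle_bar (a point): Steel carrying handle of the tester, fixed: a level round bar 12 thick, straight over the knob, 260 above the bench, along the tester's y from -95 to 185; at both ends a leg slopes back down to the deck. The point is on the bar's centre line, above the vent knob. It stands in the way of a tool from straight above; along the knob's own axis there is room (the bar lies 80 from that axis).
- dial_tip (a point): Timer dial: black, round, 34 across and 18 high, 135 to the left of the vent knob and 25 farther up the panel. This point is on its top face at the pointer, 15 from its axis. Not to be turned.
- tin_a_mid (a point): Round metal parts tin standing right of the tester, 75 across, 46 high; its centre. Leave alone.
- tin_b_mid (a point): Smaller round metal tin right of the tester, 63 across, 40 high; its centre. Leave alone.
- holder_mid (a point): Black watch-case holder, a 100 x 45 block on a steel post and round foot (76 across), 103 high in all, left of the tester; its centre, 52 above the bench. Leave alone.

How it is judged:
On the way, in this order (a step that is already met when the one before it is completed fails the run):
1. the vent knob is pushed in (5.5 mm or more) while still short of its safety stop (value of joint vent_push above 0.0055 m and value of joint vent_turn below 0.6 rad), for 0.05 s.
2. the knob is turned past the stop to its end (1.15 rad or more) (value of joint vent_turn above 1.15 rad), for 0.1 s.
At the end, for the whole second after the job is handed in: The vent knob stands still at 1.15 rad or more of its 1.35 rad turn and has sprung back out to within 2 mm; the timer dial, tins and holder are where they were (value of joint vent_turn above 1.15 rad and value of joint vent_push below 0.002 m and velocity of joint vent_turn between -0.05 and 0.05 rad/s); the robot touches nothing.
It fails at once if a tin or the holder is shifted by more than 30 mm (distance of any of tin_a_mid, tin_b_mid, holder_mid from where it was at the start of the episode above 0.03 m).
It fails at once if the timer dial is turned (its pointer moves more than 5 mm) (distance of dial_tip from where it was at the start of the episode above 0.005 m).
It also fails if it takes over 34 s, if anything falls off the work surface, if the arm or the gripper's body presses on something with over 40 N, if the wrist force passes 120 N, or if a joint passes its speed limit or range.

## Robot

A 6-joint arm with a two-finger parallel gripper is mounted at the origin on the work surface. World frame = base frame: x ahead of the robot, y to its left, z up, the work surface at z = 0. Lengths are in m, angles in rad, forces in N, time in s.
With the tool pointing down it reaches from about 0.375 to 0.9 m from the base axis. Payload 3.1 kg.
Tool frame: the origin (TCP) lies between the finger pads; the fingertips stand 19 mm ahead of it and the grasp point (between the pads) is the TCP; z points along the fingers, y is the line along which they close (so a half turn about z gives the same grasp; the last joint's range is limited). The gripper opens to 87 mm and grips with 3 to 60 N. Pads are 19 mm wide; open, the fingers measure 117 mm over their backs; the gripper's body (75 mm by 190 mm) begins 51 mm behind the grasp point.
Start: joints at [1.056, 0.527, 1.433, -0, 1.181, -0.178], TCP at [0.207, 0.59, 0.242] pointing down, gripper open.
Joint ranges: [-3.08, 3.08], [-0.75, 2.2], [0.22, 2.44], [-1.43, 4.57], [0, 2.65], [-2.85, 2.85]. Speed limits (rad/s): [2.79, 2.79, 3.14, 3.14, 3.14, 3.14].

## Interface

Orientations are given as a unit quaternion [x, y, z, w].
In Python, from rig import robot, camera, camera_info, hand_in gives the robot as it stands.
- The arm moves only by the shell command python3 -m handwheel 'ROWS' [FORCE]. ROWS is a JSON object of lists of equal length, an entry for each row: "hand": the opening, from 0 (shut) to 1 (fully open); "translation": the shift along the world's x, y, z in mm, a list of three; "turn": the turn, a rotation vector about the world's x, y, z in rad, a list of three. In form: {"hand": [hand, ...], "translation": [[tx, ty, tz], ...], "turn": [[ax, ay, az], ...]}. A call has 1 to 12 rows; each row is the pose to reach, as a shift and turn from the pose commanded when the call began; what a row does not reach only later rows make up. A row lasts 1/12 s, in which the tool goes at most 41.7 mm and 7.16 degrees, less where a joint would pass 70% of its speed; a pose out of reach is approached as far as the arm can. A call with a gripper value outside its range is refused whole. The fingers move at their own pace and stop on an object; FORCE is the grip in N (left out, the last holds). Time passes only in rows, so rows that repeat a pose let the fingers close. It gives the time, the measured TCP pose, the force, the opening and the grip force at its end, in the units of the state.
- robot.get_obs(): the state, without advancing time (a new reading comes with each control period).
- camera(name): name is "scene" or "top" or "wrist"; returns (picture, depth): 420x560x3 uint8, red, green, blue; 420x560 float32, m along the optical axis (not along the pixel's ray), 0 where there is no reading.
- camera_info(name): a dict with "vertical_fov" (degrees; the focal length in pixels is half the picture's height over the tangent of half this angle, whatever the lens; pixels are square), "cx", "cy" (the principal point, pixels), "k1" (the pictures are not rectified: a ray, as slopes to the right and down, at radius r is drawn at 1 + k1 r^2 times it, then the intrinsics apply), "world_from_camera" (4x4, takes a point from camera to world coordinates). Camera axes: x right, y down, z forward; pixel columns grow to the right and rows downward; lengths in m; the calibration is good to about 2 mm. A picture is of the moment at which its call begins: read the wrist's pose just before it. camera_info takes no time and is no camera call; for the wrist camera it gives the pose at the moment of the call.
- hand_in(): hands the job in; it is judged then, once.
The state is a dict: "time": time; "q": joint angles; "joint_velocities": joint speeds; "joint_torque": joint torques, N m; "position": TCP position; "tool_rot": TCP orientation; "ft_force": force on the tool from outside, world axes, zero at the start; "moment": the same for the moment, N m; "grip_width": finger opening in m; "grip_force": force on a finger pad.
Only numpy, scipy, OpenCV 4.12 (cv2) and the standard library are available. Lean on these libraries where they do the work, as an engineer would, in place of code of your own. Each camera call takes 0.05 s, during which the arm holds its last target. There are 200 camera calls.

## Working session

There is one attempt and no reset: what is moved stays moved. The work goes in short steps, Python scripts to look and compute and a shell command to move; the robot and the scene stay as the last step left them, time stands still between calls to the robot, and variables do not carry over. Pictures are saved under pics/ and viewed, at most 10 in all, crops included, and the job is handed in when it is done.

```bash
mkdir -p pics
cat > h.py <<'E'
import numpy as np, cv2
from rig import robot, camera, camera_info, hand_in
def grab(name,fn=None):
    info=camera_info(name); p,d=camera(name)
    if fn: cv2.imwrite('pics/'+fn,p[:,:,::-1])
    np.savez(''+name+'.npz',p=p,d=d,**{k:np.array(v) for k,v in info.items()})
    return p,d,info
def cloud(p,d,i):
    H,W=d.shape; f=H/2/np.tan(np.radians(float(i['vertical_fov']))/2)
    v,u=np.mgrid[:H,:W].astype(float)
    K=np.array([[f,0,float(i['cx'])],[0,f,float(i['cy'])],[0,0,1]])
    n=cv2.undistortPoints(np.stack([u,v],-1).reshape(-1,1,2),K,np.array([float(i['k1']),0,0,0])).reshape(H,W,2)
    P=np.dstack([n*d[...,None],d]); T=np.array(i['world_from_camera'])
    P=P@T[:3,:3].T+T[:3,3]; P[d<=0]=np.nan
    return P
E
python3 - <<'E'
from h import *
for n in('scene','top'):
    p,d,i=grab(n,n+'0.png'); P=cloud(p,d,i); print(n,np.array(i['world_from_camera']).round(3).tolist())
o=robot.get_obs();print(o)
E
```

```text
scene [[0.071, 0.583, -0.809, 1.299], [0.997, -0.044, 0.056, 0.013], [-0.003, -0.811, -0.585, 0.683], [0.0, 0.0, 0.0, 1.0]]
top [[-0.024, -0.995, 0.093, 0.51], [-0.999, 0.026, 0.019, 0.073], [-0.021, -0.093, -0.995, 0.995], [0.0, 0.0, 0.0, 1.0]]
{'time': 0.1, 'q': array([ 1.05549168e+00,  5.28362539e-01,  1.43376968e+00, -3.26985364e-05,
        1.18142024e+00, -1.78475757e-01]), 'joint_velocities': array([ 0.0015426 , -0.00236166, -0.00134171,  0.00073574,  0.00066877,
       -0.00293966]), 'joint_torque': array([-4.06849231e-04, -4.40987027e+01, -1.77150929e+01,  6.34813774e-02,
        5.32367360e-02, -4.11276721e-05]), 'position': array([0.20621192, 0.58933673, 0.24067745]), 'tool_rot': array([ 1.67613224e-01,  9.85852345e-01, -9.26674321e-04, -3.18923464e-04]), 'ft_force': array([-1.02923953, -0.68718544, -0.39379499]), 'moment': array([-0.03297091,  0.01038867, -0.01566838]), 'grip_force': 0.0, 'grip_width': 0.08691894100084309}
```

View pics/scene0.png

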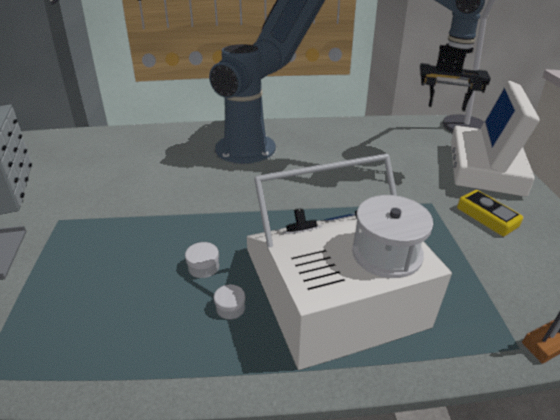

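View pics/top0.png

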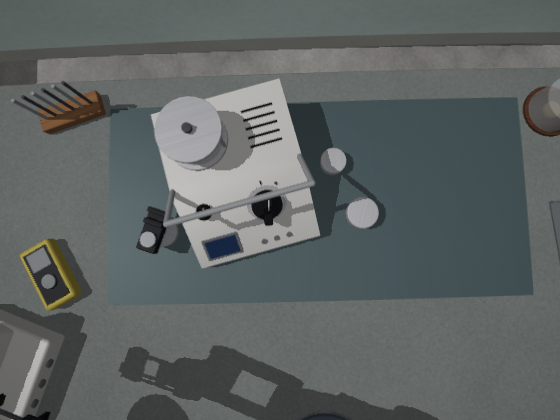

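The scene view shows the tester with the arm behind it. In the top view the knob is at about (268,205), with the handle bar running across it from (170,222) to (310,183). The holder is at (150,232) and the tins are at (333,160) and (362,213).

Run:
```python
from h import *
z=np.load('top.npz'); P=cloud(z['p'],z['d'],z); p=z['p']
c=cv2.resize(p[160:270,190:330],None,fx=5,fy=5,interpolation=cv2.INTER_CUBIC); cv2.imwrite('pics/crop.png',c[:,:,::-1])
# panel points: white in front of knob
m=np.zeros(p.shape[:2],bool); m[175:265,180:315]=1
w=m&(p.min(2)>150)
Q=P[w]; Q=Q[np.isfinite(Q).all(1)]
Q=Q[(Q[:,2]>.05)&(Q[:,2]<.15)]
for _ in range(6):
    c0=np.median(Q,0) if _==0 else Q.mean(0); n=np.linalg.svd(Q-c0,full_matrices=False)[2][2]; n*=np.sign(n[2]); r=(Q-c0)@n
    Q=Q[abs(r)<max(.002,1.5*r.std())]
print('panel n',n,'c',c0,'tilt',np.degrees(np.arccos(n[2])),'yaw',np.degrees(np.arctan2(-n[1],-n[0])),len(Q))
# bar
q=P[170:235,160:320].reshape(-1,3); q=q[(q[:,2]>.24)&(q[:,2]<.275)]
b=q.mean(0); 
vx,vy,x0,y0=cv2.fitLine(q[:,:2].astype(np.float32),cv2.DIST_HUBER,0,.01,.01).ravel()
print('bar',b,len(q),'yaw',np.degrees(np.arctan2(-vx,vy)),x0,y0,q.min(0),q.max(0))
for u,v in[(268,205),(268,217),(262,205),(275,207),(258,212),(203,211),(150,232),(333,160),(362,213)]: print(u,v,P[v,u].round(4))
```

```text
panel n [-0.54983591 -0.14346555  0.82285971] c [0.60057029 0.13347991 0.11834226] tilt 34.62790520929372 yaw 14.623810470218332 395
bar [0.58869575 0.16237216 0.26362926] 1103 yaw -166.2119 0.5917225 0.14842463 [0.54876809 0.02054688 0.24005478] [0.64413045 0.30682813 0.26932169]
268 205 [0.5927 0.1127 0.1624]
268 217 [0.5688 0.114  0.147 ]
262 205 [0.5964 0.1273 0.1294]
275 207 [0.5918 0.0994 0.1241]
258 212 [0.5822 0.137  0.119 ]
203 211 [0.5747 0.2274 0.2644]
150 232 [0.5451 0.3846 0.0945]
333 160 [ 0.7098 -0.0404  0.0398]
362 213 [ 0.5796 -0.1037  0.0445]
```

View pics/crop.png

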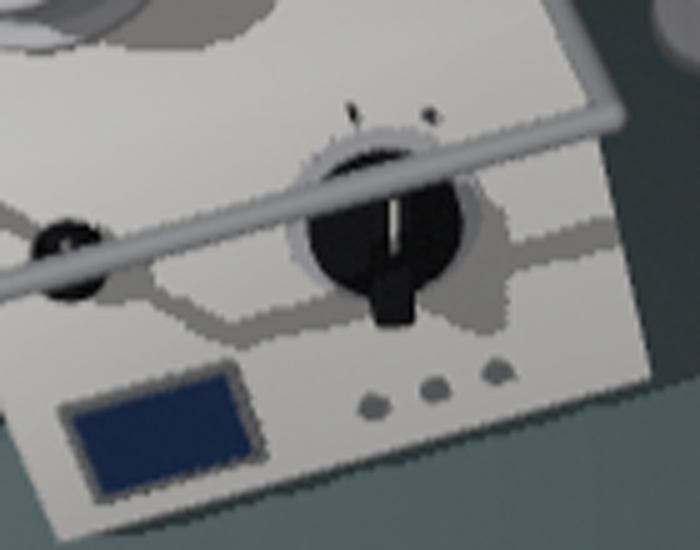

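The crop shows the bar's white line pointing roughly along world +x, about 0.2 rad clockwise of the uphill direction. Next I fit the knob centre in the panel frame.

```bash
cat >> h.py <<'E'
from scipy.spatial.transform import Rotation as R
YAW=np.radians(14.0); T=np.radians(35)
N=np.array([-np.sin(T)*np.cos(YAW),-np.sin(T)*np.sin(YAW),np.cos(T)])
U=np.array([np.cos(T)*np.cos(YAW),np.cos(T)*np.sin(YAW),np.sin(T)])
L=np.cross(N,U)   # left
C0=np.array([.60057,.13348,.11834])
E
python3 - <<'E'
from h import *
print(N,U,L)
z=np.load('top.npz'); P=cloud(z['p'],z['d'],z); p=z['p']
s=np.zeros(p.shape[:2],bool); s[185:232,245:290]=1
m=s&(p.max(2)<70)
Q=P[m]-C0; a=np.c_[Q@U,Q@L,Q@N]; a=a[np.isfinite(a).all(1)]
print(np.histogram(a[:,2],np.arange(-.01,.06,.004)))
sk=a[(a[:,2]>.008)&(a[:,2]<.022)]; tp=a[(a[:,2]>.038)&(a[:,2]<.052)]
for n,k in(('skirt',sk),('top',tp)):
    print(n,len(k),k.min(0),k.max(0),np.median(k,0)); 
    print(cv2.minEnclosingCircle(k[:,:2].astype(np.float32)), cv2.minAreaRect(k[:,:2].astype(np.float32)))
E
```

```text
[-0.55653876 -0.1387607   0.81915204] [0.79481973 0.19817082 0.57357644] [-2.41921896e-01  9.70295726e-01  1.38777878e-17]
(array([  0,   0,  11,   7,  15, 201, 128,   6,   6,   0,   0,   7,  45,
       159,   4,   0,   0]), array([-0.01 , -0.006, -0.002,  0.002,  0.006,  0.01 ,  0.014,  0.018,
        0.022,  0.026,  0.03 ,  0.034,  0.038,  0.042,  0.046,  0.05 ,
        0.054,  0.058]))
skirt 341 [-0.03308033 -0.048135    0.00802272] [0.03179367 0.01805128 0.02105583] [-0.00444151 -0.01287718  0.01366209]
((-0.0014633462997153401, -0.015067428350448608), 0.03398183733224869) ((-0.0033273696899414062, -0.014834918081760406), (0.065436951816082, 0.06400007009506226), 44.70977783203125)
top 208 [-0.03277632 -0.02967454  0.03863866] [ 0.02913738 -0.00076858  0.04702421] [-0.00163555 -0.01426781  0.04330601]
((-0.0015160932671278715, -0.01607309840619564), 0.03137281537055969) ((-0.0010438095778226852, -0.01454366184771061), (0.01704532280564308, 0.06157975271344185), 76.19068145751953)
```

```bash
cat >> h.py <<'E'
BASE=C0-.0013*U-.015*L-.002*N
RT=R.from_matrix(np.c_[-U,L,-N])
def tcp(u,l,h):  # mm: fingertip at (u,l) on panel plane, h above skirt top
    return BASE+(u*U+l*L+(16+h+19)*N)/1000
def where():
    o=robot.get_obs(); d=o['position']-BASE; r=R.from_quat(o['tool_rot'])
    print('t',round(o['time'],2),'tip u,l,h',(d@U*1e3).round(1),(d@L*1e3).round(1),(d@N*1e3-35).round(1),'F u,l,n',np.round([o['ft_force']@k for k in(U,L,N)],1),'roterr',(RT*r.inv()).as_rotvec().round(3),'w',round(o['grip_width'],4))
    return o,r
def delta(*a):
    o,r=where(); print('move',((tcp(*a)-o['position'])*1e3).round(1))
E
python3 - <<'E'
from h import *
print('base',BASE); delta(-17,-25,100)
E
```

```text
base [0.60427864 0.11894546 0.11595605]
t 0.1 tip u,l,h -151.6 552.7 223.4 F u,l,n [-1.2 -0.4  0.3] roterr [-0.027 -0.619  0.563] w 0.0869
move [ 315.5 -516.8  -23.9]
```

```bash
python3 -m handwheel '{"hand":[0.6,0.2,0,0,0,0,0,0,0,0,0,0],"translation":[[0,-20,35],[0,-50,65],[20,-80,90],[40,-115,90],[65,-150,90],[85,-185,90],[105,-220,90],[125,-255,90],[145,-290,85],[165,-325,80],[185,-360,75],[200,-390,70]],"turn":[[0,-0.06,0.05],[0,-0.12,0.1],[0,-0.18,0.16],[-0.01,-0.24,0.22],[-0.01,-0.3,0.27],[-0.01,-0.36,0.33],[-0.02,-0.42,0.38],[-0.02,-0.48,0.44],[-0.02,-0.54,0.5],[-0.027,-0.619,0.563],[-0.027,-0.619,0.563],[-0.027,-0.619,0.563]]}' 10; python3 -c "
from h import *
delta(-17,-25,60)"
```

```text
time: 1.1
position: [0.3926, 0.2228, 0.3136]
tool_rot: [-0.116, 0.948, 0.038, 0.295]
ft_force: [-0.3, 0.3, -0.1]
grip_width: 0.015
grip_force: 0.0
t 1.1 tip u,l,h -34.3 152.0 230.3 F u,l,n [-0.3  0.4  0. ] roterr [-0.001 -0.007 -0.001] w 0.015
move [ 151.4 -144.6 -129.6]
```

```bash
python3 -m handwheel '{"hand":[0,0,0,0,0,0,0,0,0,0],"translation":[[25,-33,-18],[50,-66,-35],[75,-99,-53],[99,-131,-70],[112,-128,-89],[125,-124,-108],[138,-121,-127],[138,-121,-127],[138,-121,-127],[138,-121,-127]],"turn":[[0,0,0],[0,0,0],[0,0,0],[0,0,0],[0,0,0],[0,0,0],[0,0,0],[0,0,0],[0,0,0],[0,0,0]]}'; python3 -c "
from h import *
delta(-17,-25,12)
p,d,i=grab('wrist','w1.png')"
```

```text
time: 1.93
position: [0.5417, 0.1076, 0.2001]
tool_rot: [-0.113, 0.952, 0.033, 0.284]
ft_force: [-0.3, -0.0, 0.2]
grip_width: 0.0004
grip_force: 0.0
t 1.93 tip u,l,h -3.7 4.2 70.4 F u,l,n [-0.1  0.   0.4] roterr [ 0.009 -0.029  0.008] w 0.0004
move [ 29.  -22.8 -55.4]
```

View pics/w1.png

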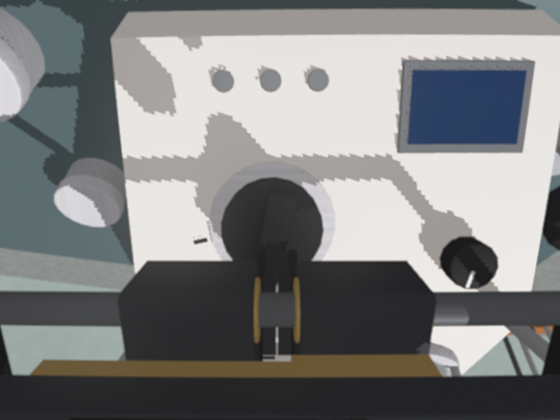

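The wrist picture (image up is the front of the tester) shows the knob at (272,225) with its bar slightly tilted. The closed fingers are at (277,310), and the dial is at (468,262). I'll let the pose settle and check it.

```bash
python3 -m handwheel '{"hand":[0,0,0],"translation":[[0,0,0],[0,0,0],[0,0,0]],"turn":[[0,0,0],[0,0,0],[0,0,0]]}'; python3 -c "
from h import *
delta(-17,-25,12)"
```

```text
time: 2.23
position: [0.5368, 0.1104, 0.2024]
tool_rot: [-0.115, 0.951, 0.034, 0.284]
ft_force: [0.4, -0.2, -0.7]
grip_width: 0.0006
grip_force: 0.0
t 2.23 tip u,l,h -5.8 8.0 74.6 F u,l,n [-0.1 -0.3 -0.7] roterr [ 0.008 -0.029  0.003] w 0.0006
move [ 33.9 -25.6 -57.7]
```

```bash
python3 -m handwheel '{"hand":[0,0,0,0,0,0,0],"translation":[[-1,-34,-6],[-1,-34,-6],[11,-31,-24],[23,-28,-42],[23,-28,-42],[23,-28,-42],[23,-28,-42]],"turn":[[0.008,-0.029,0.003],[0.008,-0.029,0.003],[0.008,-0.029,0.003],[0.008,-0.029,0.003],[0.008,-0.029,0.003],[0.008,-0.029,0.003],[0.008,-0.029,0.003]]}'; python3 -c "
from h import *
delta(-17,-25,4)
p,d,i=grab('wrist','w2.png')
P=cloud(p,d,i)
m=(p.max(2)<60); Q=P[m]-BASE; a=np.c_[Q@U,Q@L,Q@N]*1e3; a=a[np.isfinite(a).all(1)&(np.hypot(a[:,0],a[:,1])<42)]
for lo,hi in((11,20),(41,49)):
    k=a[(a[:,2]>lo)&(a[:,2]<hi)]; print(len(k),np.median(k[:,2]),cv2.minAreaRect(k[:,:2].astype(np.float32)),cv2.minEnclosingCircle(k[:,:2].astype(np.float32)))
w=(p.min(2)>150); Q=P[w]-BASE; Q=Q[np.isfinite(Q).all(1)]; h=Q@N*1e3; rr=np.hypot(Q@U,Q@L); print('panel',np.median(h[(rr<.08)&(abs(h)<10)]))
"
```

```text
time: 2.82
position: [0.5721, 0.0912, 0.1824]
tool_rot: [-0.112, 0.953, 0.03, 0.279]
ft_force: [-0.3, -0.4, 0.6]
grip_width: 0.0002
grip_force: 0.0
t 2.82 tip u,l,h 7.0 -19.1 41.2 F u,l,n [ 0.  -0.4  0.7] roterr [ 0.016 -0.04   0.012] w 0.0002
move [  3.   -5.3 -44.2]
5013 16.03578511860223 ((-8.657310485839844, 0.24093246459960938), (56.00924301147461, 65.02669525146484), 7.213259696960449) ((-4.152272701263428, 1.6000311374664307), 33.345821380615234)
2907 45.823776017731625 ((-13.953516960144043, 3.8244190216064453), (18.293195724487305, 41.48883819580078), 76.82835388183594) ((-13.948963165283203, 3.364314317703247), 21.677305221557617)
panel 0.11222171500396044
```

View pics/w2.png

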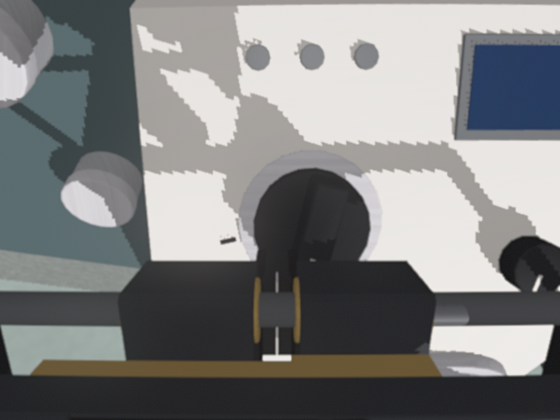

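The second view confirms the geometry: panel at 0, skirt at 16, bar top at 46, bar angle about 0.23. The arm doesn't follow the commands well, so I'll check the joint angles.

```bash
python3 -c "
from h import *
print(robot.get_obs()['q'].round(3))"; python3 -m handwheel '{"hand":[0,0,0,0],"translation":[[0,0,0],[0,0,0],[0,0,0],[0,0,0]],"turn":[[0,0,0],[0,0,0],[0,0,0],[0,0,0]]}'; python3 -c "
from h import *
where();o=robot.get_obs();print(o['q'].round(3),o['joint_velocities'].round(3))"
```

```text
[-0.13   0.455  2.02   0.983  0.225 -2.854]
time: 3.2
position: [0.573, 0.0906, 0.1824]
tool_rot: [-0.112, 0.953, 0.029, 0.279]
ft_force: [-0.4, -0.1, -0.8]
grip_width: 0.0005
grip_force: 0.0
t 3.2 tip u,l,h 7.7 -20.0 40.7 F u,l,n [-0.8  0.  -0.4] roterr [ 0.016 -0.039  0.013] w 0.0005
[-0.13   0.456  2.019  0.983  0.225 -2.854] [-0.001  0.005 -0.002  0.     0.001 -0.002]
```

Joint 6 is at its limit. The tool is symmetric, so I'll back off to the front and give it a half turn the other way.

```bash
python3 -m handwheel '{"hand":[0,0,0,0,0,0,0,0,0,0,0,0],"translation":[[-30,-5,25],[-60,-10,50],[-90,-15,75],[-120,-20,90],[-120,-20,90],[-120,-20,90],[-120,-20,90],[-120,-20,90],[-120,-20,90],[-120,-20,90],[-120,-20,90],[-120,-20,90]],"turn":[[0,0,0],[0,0,0],[0.033,0.008,-0.049],[0.1,0.025,-0.148],[0.167,0.042,-0.246],[0.234,0.058,-0.344],[0.3,0.075,-0.442],[0.367,0.092,-0.541],[0.434,0.108,-0.639],[0.501,0.125,-0.737],[0.557,0.139,-0.819],[0.557,0.139,-0.819]]}'; python3 -c "
from h import *
where();o=robot.get_obs();print(o['q'].round(3))"
```

```text
time: 4.2
position: [0.453, 0.0705, 0.2721]
tool_rot: [0.354, 0.891, 0.179, 0.223]
ft_force: [0.2, -0.7, -0.6]
grip_width: 0.0001
grip_force: 0.0
t 4.2 tip u,l,h -40.3 -10.4 183.8 F u,l,n [-0.4 -0.7 -0.5] roterr [-0.559 -0.186  0.821] w 0.0001
[-0.293  0.115  2.186  0.76   0.458 -1.735]
```

```bash
sed -i 's/^RT=.*/RT=R.from_matrix(np.c_[U,-L,-N])/' h.py; python3 -m handwheel '{"hand":[0,0,0,0,0,0,0,0,0,0,0,0],"translation":[[0,0,0],[0,0,0],[0,0,0],[0,0,0],[0,0,0],[0,0,0],[0,0,0],[0,0,0],[0,0,0],[0,0,0],[0,0,0],[0,0,0]],"turn":[[0.067,0.017,-0.098],[0.134,0.033,-0.197],[0.2,0.05,-0.295],[0.267,0.067,-0.393],[0.334,0.083,-0.491],[0.401,0.1,-0.59],[0.468,0.117,-0.688],[0.535,0.133,-0.786],[0.602,0.15,-0.885],[0.668,0.167,-0.983],[0.735,0.183,-1.081],[0.78,0.195,-1.147]]}'; python3 -c "
from h import *
where();o=robot.get_obs();print(o['q'].round(3))"
```

```text
time: 5.2
position: [0.453, 0.0707, 0.272]
tool_rot: [0.836, 0.45, 0.307, 0.058]
ft_force: [-0.2, -0.6, -0.0]
grip_width: 0.0004
grip_force: 0.0
t 5.2 tip u,l,h -40.3 -10.2 183.8 F u,l,n [-0.3 -0.5  0.1] roterr [ 0.376  0.131 -0.615] w 0.0004
[-0.325  0.118  2.227  0.971  0.44  -0.566]
```

```bash
python3 -m handwheel '{"hand":[0,0,0,0,0,0,0,0,0,0,0,0],"translation":[[0,0,0],[0,0,0],[0,0,0],[0,0,0],[0,0,0],[0,0,0],[22,-10,13],[45,-3,-23],[68,2,-55],[91,7,-88],[91,7,-88],[91,7,-88]],"turn":[[0.063,0.022,-0.103],[0.125,0.044,-0.205],[0.188,0.066,-0.308],[0.25,0.088,-0.41],[0.313,0.11,-0.512],[0.376,0.131,-0.615],[0.376,0.131,-0.615],[0.376,0.131,-0.615],[0.376,0.131,-0.615],[0.376,0.131,-0.615],[0.376,0.131,-0.615],[0.376,0.131,-0.615]]}'; python3 -c "
from h import *
delta(-17,-25,8);o=robot.get_obs();print(o['q'].round(3))"
```

```text
time: 6.2
position: [0.5451, 0.0777, 0.1805]
tool_rot: [0.947, 0.118, 0.296, -0.037]
ft_force: [0.7, -0.4, 0.2]
grip_width: 0.0006
grip_force: 0.0
t 6.2 tip u,l,h -18.2 -25.7 56.5 F u,l,n [ 0.6 -0.5 -0.2] roterr [ 0.002 -0.004 -0.003] w 0.0006
move [ 27.8   7.7 -39.1]
[-0.192  0.442  2.116  1.481  0.245 -0.276]
```

Tracking is accurate now. I'll descend to 8 mm above the skirt.

```bash
python3 -m handwheel '{"hand":[0,0,0,0],"translation":[[14,4,-19],[28,7,-39],[28,7,-39],[28,7,-39]],"turn":[[0,0,0],[0,0,0],[0,0,0],[0,0,0]]}'; python3 -c "
from h import *
delta(-17,-25,1);o=robot.get_obs();print(o['q'].round(3))"; python3 -m handwheel '{"hand":[0,0,0,0],"translation":[[2,0.5,-3],[4,1,-6],[4,1,-6],[4,1,-6]],"turn":[[0,0,0],[0,0,0],[0,0,0],[0,0,0]]}'; python3 -c "
from h import *
delta(-17,-25,-8);grab('wrist','w3.png')"
```

```text
time: 6.53
position: [0.5717, 0.0849, 0.1451]
tool_rot: [0.946, 0.118, 0.298, -0.036]
ft_force: [-0.0, 0.8, -1.0]
grip_width: 0.0007
grip_force: 0.0
t 6.53 tip u,l,h -15.9 -25.2 11.8 F u,l,n [-0.4  0.8 -0.9] roterr [ 0.001 -0.    -0.003] w 0.0007
move [ 5.1  1.5 -9.4]
[-0.162  0.546  2.079  1.796  0.236 -0.575]
time: 6.87
position: [0.5761, 0.0856, 0.1399]
tool_rot: [0.946, 0.117, 0.299, -0.036]
ft_force: [0.3, -0.2, 0.5]
grip_width: 0.0003
grip_force: 0.0
t 6.87 tip u,l,h -15.3 -25.5 5.0 F u,l,n [ 0.5 -0.2  0.3] roterr [ 0.002  0.002 -0.002] w 0.0003
move [  5.7   2.  -11.6]
```

View pics/w3.png

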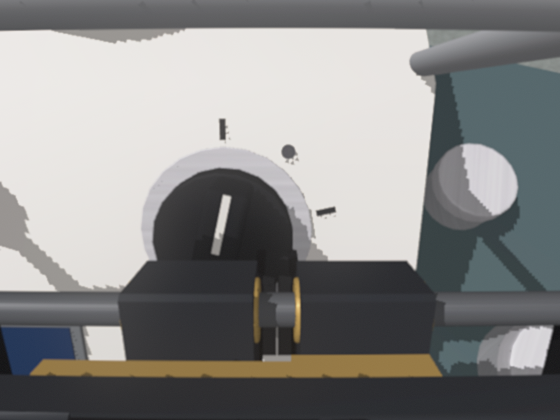

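The camera now looks uphill. The pointer's white line at (225,220) leans slightly right, and the closed fingers sit at its lower right, near (277,270). Now I push, watching the force.

```bash
python3 -m handwheel '{"hand":[0,0,0,0,0],"translation":[[1.5,0.4,-2],[3,0.8,-4],[4.5,1.2,-6.5],[5,1.3,-8],[5,1.3,-8]],"turn":[[0,0,0],[0,0,0],[0,0,0],[0,0,0],[0,0,0]]}'; python3 -c "
from h import *
delta(-17,-25,-8)"
```

```text
time: 7.33
position: [0.5818, 0.087, 0.1314]
tool_rot: [0.946, 0.117, 0.299, -0.036]
ft_force: [-3.0, -0.4, 6.8]
grip_width: 0.0006
grip_force: 3.5
t 7.33 tip u,l,h -15.3 -25.6 -5.4 F u,l,n [1.4 0.3 7.3] roterr [ 0.001  0.002 -0.002] w 0.0006
move [-0.   0.6 -3.1]
```

```bash
python3 -m handwheel '{"hand":[0,0,0],"translation":[[1.6,0.4,-2.4],[1.6,0.4,-2.4],[1.6,0.4,-2.4]],"turn":[[0,0,0],[0,0,0],[0,0,0]]}'; python3 -c "
from h import *
o,r=where()
for a in((-17,-25),(-23,-20),(-27,-13),(-29,-5),(-29,3),(-27,10),(-24,15),(-21,18)): print(((tcp(a[0]+1.5,a[1],-8.3)-o['position'])*1e3).round(1))"
```

```text
time: 7.58
position: [0.5832, 0.0873, 0.1292]
tool_rot: [0.946, 0.117, 0.299, -0.036]
ft_force: [-3.5, -1.6, 8.0]
grip_width: 0.0002
grip_force: 4.3
t 7.58 tip u,l,h -15.4 -25.6 -8.0 F u,l,n [ 1.5 -0.7  8.7] roterr [ 0.001  0.002 -0.001] w 0.0002
[-0.1  0.6 -0.3]
[-6.1  4.3 -3.7]
[-10.9  10.3  -6. ]
[-14.5  17.6  -7.2]
[-16.4  25.4  -7.2]
[-16.5  32.6  -6. ]
[-15.3  38.   -4.3]
[-13.7  41.5  -2.6]
```

```bash
python3 -m handwheel '{"hand":[0,0,0,0,0,0,0],"translation":[[-3,2.4,-2],[-6,4.5,-3.7],[-8.5,7.3,-5],[-11,10.3,-6],[-13,14,-6.8],[-14.5,17.6,-7.2],[-14.5,17.6,-7.2]],"turn":[[0,0,0],[0,0,0],[0,0,0],[0,0,0],[0,0,0],[0,0,0],[0,0,0]]}'; python3 -c "
from h import *
o,r=where();print(o['q'].round(2));grab('wrist','w4.png')
for a in((-29,3),(-27,10),(-24,15),(-21,18)): print(((tcp(a[0]+1.5,a[1],-8.3)-o['position'])*1e3).round(1))"
```

```text
time: 8.17
position: [0.568, 0.104, 0.1215]
tool_rot: [0.947, 0.116, 0.298, -0.035]
ft_force: [-3.1, -5.6, 7.7]
grip_width: 0.0003
grip_force: 6.0
t 8.17 tip u,l,h -28.6 -5.7 -8.1 F u,l,n [ 0.8 -4.7  8.8] roterr [ 0.003 -0.     0.001] w 0.0003
[-0.11  0.6   2.09  2.16  0.24 -0.9 ]
[-1.1  8.7  0.5]
[-1.2 15.9  1.7]
[-0.  21.3  3.4]
[ 1.6 24.8  5.1]
```

View pics/w4.png

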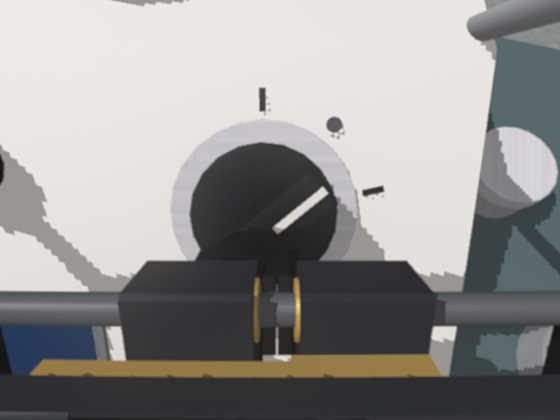

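The pointer line, (278,230) to (325,190), is now at about 0.9 rad, still pushed in. I'll continue.

```bash
python3 -m handwheel '{"hand":[0,0,0,0,0],"translation":[[-0.6,4.4,0.2],[-1.1,8.7,0.5],[-1.2,12.3,1.1],[-1.2,15.9,1.7],[-1.2,15.9,1.7]],"turn":[[0,0,0],[0,0,0],[0,0,0],[0,0,0],[0,0,0]]}'; python3 -c "
from h import *
o,r=where();print(o['q'].round(2));grab('wrist','w5.png')
for a in((-24,15),(-21,18)): print(((tcp(a[0]+1.5,a[1],-8.3)-o['position'])*1e3).round(1))"
```

```text
time: 8.63
position: [0.5655, 0.1195, 0.1225]
tool_rot: [0.947, 0.116, 0.297, -0.035]
ft_force: [-4.7, -6.0, 5.2]
grip_width: 0.0002
grip_force: 6.1
t 8.63 tip u,l,h -27.0 9.9 -8.2 F u,l,n [-2.  -4.7  7.7] roterr [ 0.004 -0.003  0.001] w 0.0002
[-0.07  0.6   2.09  2.21  0.22 -0.91]
[2.4 5.9 2.5]
[4.  9.4 4.2]
```

View pics/w5.png

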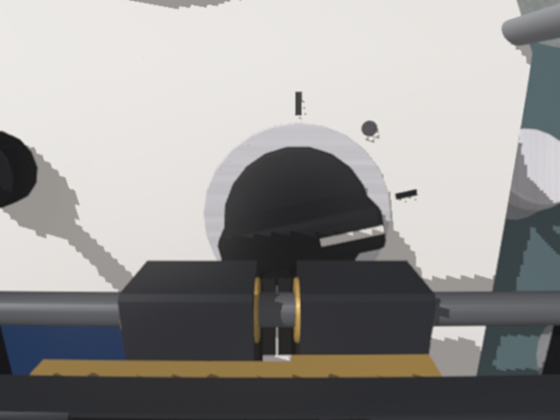

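The pointer line, (320,242) to (383,231), is at about 1.33 rad, next to the end mark. One small nudge for margin, then I retract along the axis.

```bash
python3 -m handwheel '{"hand":[0,0,0],"translation":[[0.8,2,0.8],[1,2.5,1],[1,2.5,1]],"turn":[[0,0,0],[0,0,0],[0,0,0]]}'; python3 -c "
from h import *
where()"; python3 -m handwheel '{"hand":[0,0,0,0,0,0,0,0,0],"translation":[[-2,-1,1],[-4,-1.3,4],[-7,-2,8],[-12,-3,16],[-20,-5,28],[-33,-8,48],[-50,-12,74],[-50,-12,74],[-50,-12,74]],"turn":[[0,0,0],[0,0,0],[0,0,0],[0,0,0],[0,0,0],[0,0,0],[0,0,0],[0,0,0],[0,0,0]]}'
python3 - <<'E'
from h import *
o,r=where(); print(o['q'].round(2)); p,d,i=grab('wrist','w6.png'); P=cloud(p,d,i)
m=(p.max(2)<60); Q=P[m]-BASE; a=np.c_[Q@U,Q@L,Q@N]*1e3; a=a[np.isfinite(a).all(1)&(np.hypot(a[:,0],a[:,1])<42)]
for lo,hi in((3,22),(28,49)):
    k=a[(a[:,2]>lo)&(a[:,2]<hi)]; print(len(k),np.median(k[:,2]),cv2.minAreaRect(k[:,:2].astype(np.float32)))
E
```

```text
time: 8.93
position: [0.5657, 0.1201, 0.1225]
tool_rot: [0.948, 0.115, 0.295, -0.033]
ft_force: [-5.0, -11.7, 4.5]
grip_width: 0.0007
grip_force: 7.4
t 8.93 tip u,l,h -26.7 10.5 -8.3 F u,l,n [ -3.7 -10.2   8.1] roterr [ 0.007 -0.007  0.005] w 0.0007
time: 9.68
position: [0.5172, 0.1115, 0.1996]
tool_rot: [0.946, 0.118, 0.3, -0.036]
ft_force: [-0.0, -1.0, 0.2]
grip_width: 0.0005
grip_force: 0.0
t 9.68 tip u,l,h -22.7 13.8 83.1 F u,l,n [-0.1 -1.   0.3] roterr [ 0.002  0.003 -0.003] w 0.0005
[-0.11  0.38  2.16  1.45  0.2  -0.18]
2886 16.10733817537941 ((-5.692538261413574, -1.8149986267089844), (56.60507583618164, 63.51861572265625), 34.69414138793945)
3119 45.70634095186916 ((-2.7323083877563477, 0.9756908416748047), (18.615480422973633, 61.71083068847656), 12.528949737548828)
```

View pics/w6.png

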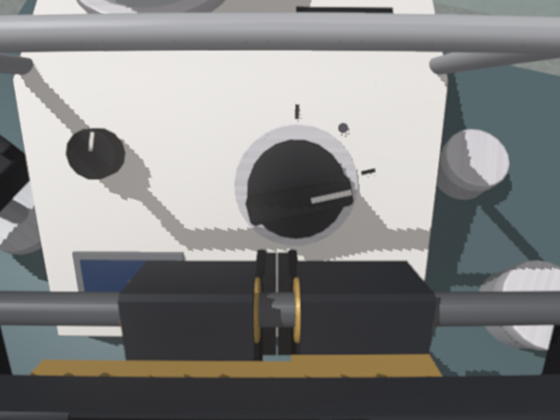

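The pointer, (312,200) to (350,193), is at 1.35 rad. The skirt is back at 16 mm and the bar top at 46 mm, so the knob is out. The dial, tins and holder look undisturbed, and the tool is clear.

```bash
python3 -c "
from rig import hand_in
print(hand_in())"
```

```text
the job is handed in; nothing more can be done
None
```

The vent knob was pushed in, turned past its safety stop to its end (about 1.35 rad measured) and released; it sprang fully back out, the dial, tins and holder look undisturbed, and the job is handed in, though joint 6 briefly read -2.854 against its -2.85 limit and no verdict was returned.

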